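Turn a stacked tote half round and nest it as a press on pasted bookmarks

TASK

The freshly pasted bookmarks in the grey tote have to dry flat under the blue one. Lift the blue tote off, give it half a turn so that the two yellow ends come together and it nests, let it down onto the two piles and press it down on them firmly for a moment, about the weight of one to two kilos, never hard enough to mark them. Then let go, so that it lies level on the piles, and leave the grey tote in its steel brackets and the notebooks, bottle and thread cone where they are.

Things in the scene. Friction and masses are not known exactly. Their poses are not given: they have to be found in the camera images.
- upper: Blue plastic stack-and-nest tote, empty, loose, 0.38 to 0.59 kg, at the start stacked on the grey tote, turned half round to it. Over its rims 318 mm (x) by 202 mm (y), 100 mm high, walls 3 mm, drafted outwards. Origin: centre of its flat underside; z up; +x towards its one yellow end rim. Stacked, its origin is 100 mm above the grey tote's.
- upper_grip (a point): Top middle of the blue tote's grip bar (120 mm above its origin), to carry it by from above: a solid upright-sided bar 28 mm wide (y), 150 mm long (x), 34 mm high, on a shoulder 40 mm wide; on both sides of it the tote is open for more than 55 mm. Lift the tote 25 mm or more before turning it: the grey tote's bar reaches 20 mm up into its hollow underside.
- lower: Grey plastic tote of the same shape, 0.45 kg, standing loose on the bench between four low steel brackets, with 2 to 5 mm of play. Origin: centre of its underside; +x towards its yellow end rim. Rim 100 mm, grip bar top 120 mm above it. The same way round, the blue tote's four hollow wall posts go down into its posts (nesting); half a turn away they stand on its rim (stacking).
- bookmarks: Two equal piles of stiff pasted bookmarks, each 180 x 38 mm, lying in the grey tote on both sides of its grip hump. Origin: under the piles, on the tote's 3 mm floor. The number differs each time: the piles are 39 to 59 mm thick, which no reading tells. Nested on them, the blue tote's origin comes 42 to 62 mm above the grey tote's. They give 1 mm under 12 N; over 35 N would mark them.
- lower_rib (a point): Top of one of four springy fit ribs in the grey tote's posts. Going down, the blue tote's sideways play shrinks from 5 mm to none when its origin is 57 mm above the grey tote's (higher piles stop it before). Below that the ribs rub lightly on its posts and take up 0.2 to 0.25 N a mm, never over 3.5 N, less than its weight. On the piles the resistance rises far more steeply.
- upper_end (a point): Middle of the blue tote's yellow end rim, on top (151 mm along x from its origin, 100 mm up).
- lower_end (a point): Middle of the grey tote's yellow end rim, on top (151 mm along x from its origin, 100 mm up).
- brackets: Four steel corner angles, 22 mm high, screwed to the bench round the foot of the grey tote. Origin: their centre, on the bench top; x along the grey tote.
- notebooks: Bystander: pile of four pocket notebooks, red cover on top, 142 x 92 x 33 mm, loose, beside the totes. Origin: centre of its underside.
- bottle: Bystander: clear water bottle with a black cap, 64 mm wide, 190 mm high, loose, on the other side of the totes. Origin: centre of its underside.
- cone: Bystander: white cone of binding thread, 60 mm wide at the foot, 98 mm high, loose, near the bottle. Origin: centre of its underside.

How it is judged:
By the outcome, as a careful person would: the job done as asked, in the order asked, and still so for the second after the job is handed in, with the robot touching nothing.
It also fails if it takes over 45 s, if anything falls off the work surface, if the arm or the gripper's body presses on something with over 40 N, if the wrist force passes 120 N, or if a joint passes its speed limit or range.

ROBOT

A 6-joint arm with a two-finger parallel gripper is mounted at the origin on the work surface. World frame = base frame: x ahead of the robot, y to its left, z up, the work surface at z = 0. Lengths are in m, angles in rad, forces in N, time in s.
With the tool pointing down it reaches from about 0.35 to 0.975 m from the base axis. Payload 17.4 kg.
Tool frame: the origin (TCP) lies on the mounting face of the last link; the fingertips stand 173 mm ahead of it and the grasp point (between the pads) lies 155 mm ahead of it (manip.grip_depth is the distance from the TCP to the grasp point, in m); z points along the fingers, y is the line along which they close (so a half turn about z gives the same grasp; the last joint's range is limited). The gripper opens to 85 mm and grips with 20 to 120 N. Pads are 22 mm wide; open, the fingers measure 114 mm over their backs; the gripper's body (76 mm by 85 mm) begins 54 mm behind the grasp point. The pads swing forward as they close: fully open they stand 13 mm farther back than shut.
Start: joints at [1.082, 0.116, 1.442, -0, 1.584, -0.038], TCP at [0.294, 0.608, 0.405] pointing down, gripper open.
Joint ranges: [-2.83, 2.83], [-0.83, 2.19], [0.07, 2.5], [-1.14, 4.28], [0.01, 3], [-2.97, 2.97]. Speed limits (rad/s): [1.89, 1.89, 2.22, 3.14, 3.14, 3.14].

INTERFACE

Orientations are given as a unit quaternion [w, x, y, z].
In Python, from plant import manip, viewer gives the robot as it stands.
- The arm moves only by the tool jog_arm, never from a script. Its arguments are lists of equal length, an entry for each row: "slide": the shift along the tool's x, y, z in units of 0.25 m (1.0 is 0.25 m), a list of three; "roll": the turn about the tool's z in units of 60 degrees (1.0 is 60 degrees); "fingers": the closure, from -1 (fully open) to 1 (shut). In form: {"slide": [[dx, dy, dz], ...], "roll": [roll, ...], "fingers": [fingers, ...]}. A call has 1 to 20 rows; each row is the pose to reach, as a shift and turn from the pose commanded when the call began, along the tool's axes at that moment; what a row does not reach only later rows make up. A row lasts 1/12 s, in which the tool goes at most 41.7 mm and 7.16 degrees, less where a joint would pass 70% of its speed; a pose out of reach is approached as far as the arm can. A call with a number of a shift or a turn outside -1 to 1 is refused whole. A call with a gripper value outside its range is refused whole. The fingers move at their own pace and stop on an object; "grip_force" is the grip in N (left out, the last holds). Time passes only in rows, so rows that repeat a pose let the fingers close. It gives the time, the measured TCP pose, the force, the opening and the grip force at its end, in the units of the state.
- manip.read_state(): the state, without advancing time (a new reading comes with each control period).
- viewer.read_camera(name): name is "scene" or "top"; returns a dict with "image" (384x512x3 uint8, red, green, blue), "fx", "fy", "cx", "cy" (pixels), "k1" (the pictures are not rectified: a ray, as slopes to the right and down, at radius r is drawn at 1 + k1 r^2 times it, then the intrinsics apply), "R" (3x3) and "t" (3): a world point X has camera coordinates R X + t. Camera axes: x right, y down, z forward; pixel columns grow to the right and rows downward; lengths in m; the calibration is good to about 2 mm. A picture is of the moment at which its call begins. There is no depth.
- manip.sign_off(): hands the job in; it is judged then, once.
The state is a dict: "time_s": time; "q": joint angles; "joint_velocities": joint speeds; "tau": joint torques, N m; "ee_pos": TCP position; "orientation": TCP orientation; "wrist_force": force on the tool from outside, world axes, zero at the start; "ft_torque": the same for the moment, N m; "finger_gap": opening from 0.0 (shut) to 1.0 (fully open); "grip_force": force on a finger pad.
Only numpy, scipy, OpenCV 4.12 (cv2) and the standard library are available. Lean on these libraries where they do the work, as an engineer would, in place of code of your own. Each camera call takes 0.05 s, during which the arm holds its last target. There are 200 camera calls.

## Working session

There is one attempt and no reset: what is moved stays moved. The work goes in short steps, Python scripts to look and compute and a tool call to move; the robot and the scene stay as the last step left them, time stands still between calls to the robot, and variables do not carry over. Pictures are saved under pics/ and viewed, at most 10 in all, crops included, and the job is handed in when it is done.

Besides the shell and the picture viewer there is one more tool, called after "Emit:" as name(argument=value, ...) on one line, values as JSON. jog_arm: Moves the arm, as the interface text tells. Its arguments: {"type":"object","properties":{"slide":{"type":"array"},"roll":{"type":"array"},"fingers":{"type":"array"},"grip_force":{"type":"number"}},"required":["slide","roll","fingers"]}

```bash
mkdir -p pics; ls; python3 - <<'E'
from plant import manip, viewer
import cv2, numpy as np, pickle
print(manip.read_state()); print(manip.grip_depth)
for n in("scene","top"):
    d=viewer.read_camera(n); pickle.dump(d,open(f"pics/{n}0.pkl","wb"))
    cv2.imwrite(f"pics/{n}0.png",d["image"][:,:,::-1])
    print({k:d[k] for k in d if k!="image"})
E
```

```text
pics
{'time_s': 0.0, 'q': array([ 1.08216634e+00,  1.16465810e-01,  1.44225973e+00,  1.40793024e-05,
        1.58396580e+00, -3.77671406e-02]), 'joint_velocities': array([ 7.05353561e-04, -1.01408800e-03,  7.26604097e-07, -1.29053994e-03,
       -5.99680063e-04, -4.42055032e-04]), 'tau': array([-2.37505619e-04, -7.31988502e+01, -6.32501650e+01, -1.00322814e-04,
        6.29923903e-03,  4.03764318e-05]), 'ee_pos': array([0.29411729, 0.60756342, 0.4039791 ]), 'orientation': array([-1.49719526e-04,  2.23526770e-01,  9.74697636e-01, -5.28594198e-04]), 'wrist_force': array([ 0.06797125, -0.05106921, -0.65890448]), 'ft_torque': array([-0.00799378, -0.02007988, -0.00895661]), 'grip_force': 0.0, 'finger_gap': 1.0020679275154796}
0.1547
{'fx': 364.31157588186437, 'fy': 364.31157588186437, 'cx': 253.5123866459943, 'cy': 189.4042111179875, 'k1': -0.03533155439003262, 'R': array([[ 0.70898853,  0.70519106, -0.00638957],
       [ 0.5815783 , -0.58978671, -0.56028414],
       [-0.39887585,  0.39351899, -0.82827583]]), 't': array([-0.46492067, -0.23666024,  1.35133595])}
{'fx': 373.388932023805, 'fy': 373.388932023805, 'cx': 258.72667292529627, 'cy': 187.55682622418323, 'k1': 0.0006533915802577828, 'R': array([[-0.02241572, -0.99974754, -0.00154736],
       [-0.98892908,  0.02240019, -0.14668846],
       [ 0.14668609, -0.0017579 , -0.98918153]]), 't': array([0.06592082, 0.57722503, 0.97324523])}
```

View pics/top0.png

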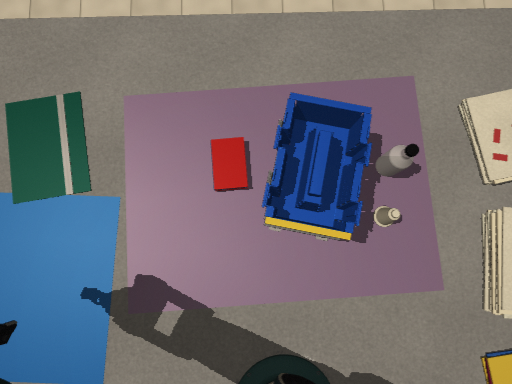

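View pics/scene0.png

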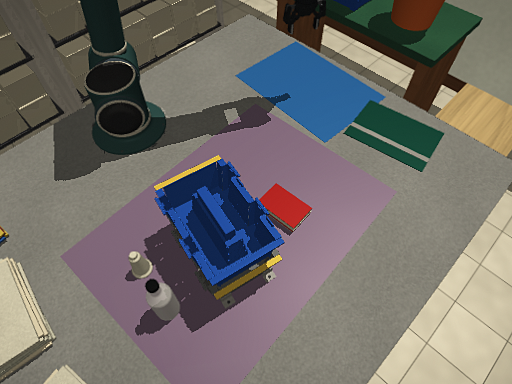

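Top view: the blue tote is centred near (318,166), with its yellow rim (robot side) at about (308,229). The bottle is at (400,158), the cone at (388,216) and the notebooks at (230,164). Scene view: the grey tote's yellow end is at about (250,277), the far side.

```bash
cat > h.py <<'E'
import cv2, numpy as np, pickle
def cast(d,px,z):
    K=np.array([[d["fx"],0,d["cx"]],[0,d["fy"],d["cy"]],[0,0,1]])
    n=cv2.undistortPoints(np.float64(px).reshape(-1,1,2),K,np.array([d["k1"],0,0,0.]),None,None)[:,0]
    R=d["R"];C=-R.T@d["t"]
    r=np.c_[n,np.ones(len(n))]@R
    return C+r*((z-C[2])/r[:,2])[:,None]
def mask(d,lo,hi):
    return cv2.inRange(cv2.cvtColor(d["image"],cv2.COLOR_RGB2HSV),lo,hi)
def blobs(m,amin=60):
    return sorted([c[:,0] for c in cv2.findContours(m,cv2.RETR_EXTERNAL,cv2.CHAIN_APPROX_NONE)[0] if cv2.contourArea(c)>amin],key=lambda c:-cv2.contourArea(c))
def rect(P):
    (cx,cy),(w,h),a=cv2.minAreaRect(np.float32(P[:,:2]))
    if w<h: w,h,a=h,w,a+90
    return np.round([cx,cy,w,h],4),round((a+90)%180-90,2)
YEL=((20,120,90),(35,255,255)); BLU=((108,150,20),(128,255,255))
E
python3 - <<'E'
from h import *
for n in("top","scene"):
    d=pickle.load(open(f"pics/{n}0.pkl","rb")); print(n,"cam",-d["R"].T@d["t"])
    for nm,c in(("Y",YEL),("B",BLU)):
        for b in blobs(mask(d,*c)):
            print(nm,b.mean(0).round(),[ (z,rect(cast(d,b,z))) for z in((.2,.1) if nm=="Y" else (.2,))])
    if n=="top":
        hsv=cv2.cvtColor(d["image"],cv2.COLOR_RGB2HSV)
        roi=np.s_[90:245,255:375]
        m=mask(d,*BLU)
        v=hsv[...,2]; print(np.histogram(v[m>0],bins=12))
        cv2.imwrite("pics/crop.png",cv2.resize(d["image"][roi][:,:,::-1],None,fx=4.0,fy=3.8,interpolation=cv2.INTER_CUBIC))
E
```

```text
top cam [0.42955075 0.05468509 1.04749046]
Y [501. 369.] [(0.2, (array([ 0.1527, -0.4539,  0.0585,  0.0524]), -1.23)), (0.1, (array([ 0.1201, -0.514 ,  0.0654,  0.0586]), -1.23))]
Y [308. 228.] [(0.2, (array([ 0.4605, -0.0548,  0.196 ,  0.0159]), 77.54)), (0.1, (array([ 0.4641, -0.0678,  0.2191,  0.0177]), 77.54))]
B [320. 164.] [(0.2, (array([ 0.6161, -0.0894,  0.3008,  0.2229]), -12.52))]
(array([ 435, 1370,  441, 3483,  435,  194,  254,  332,  604, 3649,  286,
          6]), array([ 42.        ,  53.83333333,  65.66666667,  77.5       ,
        89.33333333, 101.16666667, 113.        , 124.83333333,
       136.66666667, 148.5       , 160.33333333, 172.16666667,
       184.        ]))
scene cam [ 1.00627516 -0.34349753  0.98371128]
Y [247. 277.] [(0.2, (array([ 0.7858, -0.1445,  0.1738,  0.0152]), 77.55)), (0.1, (array([ 0.7577, -0.1191,  0.196 ,  0.0171]), 77.55))]
Y [187. 172.] [(0.2, (array([ 0.4628, -0.0544,  0.1955,  0.016 ]), 77.62)), (0.1, (array([ 0.3935, -0.0175,  0.2204,  0.0181]), 77.62))]
B [216. 218.] [(0.2, (array([ 0.623 , -0.0906,  0.3114,  0.2229]), -12.77))]
B [351.   3.] [(0.2, (array([0.2818, 0.9411, 0.1391, 0.0754]), 45.28))]
```

View pics/crop.png

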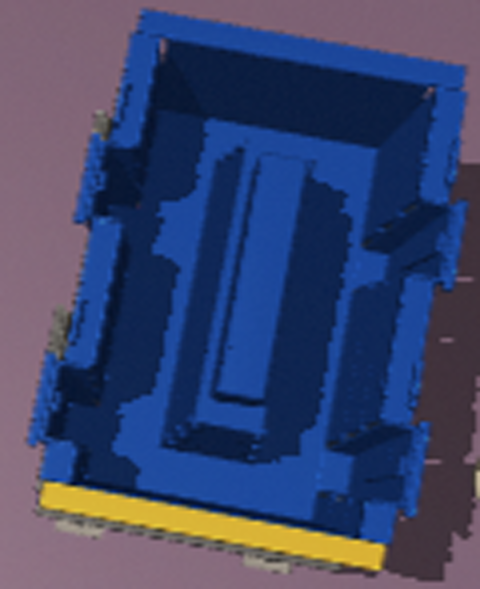

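Emit:
jog_arm(slide=[[-0.2,-0.16,0],[-0.4,-0.32,0],[-0.5,-0.4,0],[-0.6,-0.48,0],[-0.7,-0.57,0],[-0.8,-0.65,0],[-0.8,-0.65,0],[-0.8,-0.65,0]], roll=[0,0,0,0,0,0,0,0], fingers=[-1,-1,-1,-1,-1,-1,-1,-1])

```text
time_s: 0.77
ee_pos: [0.4042, 0.3721, 0.4048]
orientation: [0.0, 0.225, 0.974, 0.0]
wrist_force: [-0.1, 0.3, -0.1]
finger_gap: 0.996
grip_force: 0.0
```

Emit:
jog_arm(slide=[[-0.1,-0.08,0],[-0.2,-0.16,0],[-0.3,-0.24,0],[-0.4,-0.32,0],[-0.5,-0.4,0],[-0.6,-0.48,0],[-0.7,-0.57,0],[-0.8,-0.65,0],[-0.8,-0.65,0]], roll=[0,0,0,0,0,0,0,0,0], fingers=[-1,-1,-1,-1,-1,-1,-1,-1,-1])

```text
time_s: 1.52
ee_pos: [0.5141, 0.1382, 0.4043]
orientation: [-0.0, 0.225, 0.974, -0.001]
wrist_force: [0.3, -0.0, -0.1]
finger_gap: 1.002
grip_force: 0.0
```

```bash
cat >> h.py <<'E'
def togo(s,xyz,yang):
    "TCP target -> slide (units), roll (units); yang: world angle of tool y, deg"
    from scipy.spatial.transform import Rotation as Ro
    R=Ro.from_quat(np.r_[s["orientation"][1:],s["orientation"][0]]).as_matrix()
    a=np.degrees(np.arctan2(R[1,1],R[0,1]))
    print("t",s["time_s"],"pos",s["ee_pos"].round(4),"yang",a.round(2),"tilt",R[:,2].round(4),"F",s["wrist_force"].round(2),"q1,6",s["q"][[0,5]].round(2),"gap",round(s["finger_gap"],3))
    print("slide",(R.T@(np.array(xyz)-s["ee_pos"])/.25).round(3),"roll",round((a-yang)/60,3))
E
python3 - <<'E'
from h import *
from plant import manip
d=pickle.load(open("pics/top0.pkl","rb"))
c=np.array([[262,155],[312,160],[265,402],[215,392]])/[4,3.8]+[255,90]
P=cast(d,c,.22); print(rect(P))
togo(manip.read_state(),(.609,-.087,.364),77.5)
E
```

```text
(array([ 0.6069, -0.0889,  0.1501,  0.0286]), -13.01)
t 1.5167 pos [0.5141 0.1382 0.4043] yang 64.04 tilt [-3.e-04 -1.e-03 -1.e+00] F [ 0.26 -0.01 -0.13] q1,6 [ 0.21 -0.9 ] gap 1.002
slide [-0.736 -0.644  0.162] roll -0.224
```

Emit:
jog_arm(slide=[[-0.1,-0.09,0],[-0.2,-0.17,0],[-0.3,-0.26,0],[-0.4,-0.35,0],[-0.5,-0.44,0],[-0.6,-0.53,0],[-0.7,-0.6,0],[-0.738,-0.648,0],[-0.738,-0.648,0],[-0.738,-0.648,0],[-0.738,-0.648,0],[-0.738,-0.648,0]], roll=[-0.05,-0.1,-0.15,-0.2,-0.224,-0.224,-0.224,-0.224,-0.224,-0.224,-0.224,-0.224], fingers=[-1,-1,-1,-1,-1,-1,-1,-1,-1,-1,-1,-1])

```text
time_s: 2.52
ee_pos: [0.6078, -0.084, 0.4049]
orientation: [0.0, 0.107, 0.994, 0.0]
wrist_force: [-0.4, -0.2, -0.4]
finger_gap: 1.003
grip_force: 0.0
```

```bash
python3 - <<'E'
from h import *
from plant import manip
togo(manip.read_state(),(.608,-.088,.364),77.5)
E
```

```text
t 2.5167 pos [ 0.6078 -0.084   0.4049] yang 77.69 tilt [ 2.e-04  2.e-04 -1.e+00] F [-0.45 -0.2  -0.36] q1,6 [-0.18 -1.53] gap 1.003
slide [-0.004 -0.016  0.163] roll 0.003
```

Emit:
jog_arm(slide=[[-0.004,-0.016,0.04],[-0.004,-0.016,0.08],[-0.004,-0.016,0.12],[-0.004,-0.016,0.14],[-0.004,-0.016,0.16],[-0.004,-0.016,0.16],[-0.004,-0.016,0.16]], roll=[0,0,0,0,0,0,0], fingers=[-1,-1,-1,-1,-1,-1,-1], grip_force=50)

```text
time_s: 3.1
ee_pos: [0.6082, -0.0895, 0.3646]
orientation: [-0.0, 0.108, 0.994, 0.0]
wrist_force: [-0.1, 0.3, -0.8]
finger_gap: 0.997
grip_force: 0.0
```

Emit:
jog_arm(slide=[[0,0,0],[0,0,0],[0,0,0],[0,0,0],[0,0,0],[0,0,0],[0,0,0],[0,0,0]], roll=[0,0,0,0,0,0,0,0], fingers=[1,1,1,1,1,1,1,1], grip_force=50)

```text
time_s: 3.77
ee_pos: [0.6082, -0.0895, 0.3651]
orientation: [0.0, 0.108, 0.994, -0.0]
wrist_force: [0.2, 1.4, 4.6]
finger_gap: 0.32
grip_force: 51.8
```

Emit:
jog_arm(slide=[[0,0,-0.02],[0,0,-0.06],[0,0,-0.12],[0,0,-0.2],[0,0,-0.3],[0,0,-0.4],[0,0,-0.48],[0,0,-0.54],[0,0,-0.56],[0,0,-0.56],[0,0,-0.56],[0,0,-0.56]], roll=[0,0,0,0,0,0,0,0,0,0,0,0], fingers=[1,1,1,1,1,1,1,1,1,1,1,1])

```text
time_s: 4.77
ee_pos: [0.6083, -0.0896, 0.5031]
orientation: [-0.001, 0.108, 0.994, 0.0]
wrist_force: [-0.9, 0.1, -5.1]
finger_gap: 0.32
grip_force: 50.8
```

```bash
python3 - <<'E'
from h import *
from plant import manip, viewer
s=manip.read_state(); togo(s,(.608,-.088,.364),77.5)
ims=[]
for n in("scene","top"):
    d=viewer.read_camera(n); pickle.dump(d,open(f"pics/{n}1.pkl","wb")); ims.append(d["image"][:,:,::-1])
    for b in blobs(mask(d,*YEL)): print(n,b.mean(0).round(),[(z,rect(cast(d,b,z))) for z in(.1,.34)])
cv2.imwrite("pics/1.png",cv2.resize(np.hstack(ims),(800,300)))
E
```

```text
t 4.7667 pos [ 0.6083 -0.0896  0.5031] yang 77.61 tilt [-2.2e-03  4.0e-04 -1.0e+00] F [-0.9   0.05 -5.11] q1,6 [-0.19 -1.54] gap 0.32
slide [0.001 0.006 0.556] roll 0.002
scene [247. 276.] [(0.1, (array([ 0.7578, -0.1191,  0.1968,  0.0177]), 77.42)), (0.34, (array([ 0.8253, -0.1801,  0.1434,  0.0129]), 77.42))]
scene [160. 146.] [(0.1, (array([ 0.2468, -0.0128,  0.1387,  0.0226]), 78.86)), (0.34, (array([ 0.4531, -0.1026,  0.101 ,  0.0165]), 78.86))]
top [501. 368.] [(0.1, (array([ 0.1201, -0.5129,  0.0654,  0.0608]), -1.23)), (0.34, (array([ 0.1985, -0.3691,  0.0488,  0.0454]), -1.23))]
top [282. 218.] [(0.1, (array([ 0.4898, -0.0051,  0.0787,  0.0214]), 77.41)), (0.34, (array([0.4745, 0.01  , 0.0588, 0.016 ]), 77.41))]
```

View pics/1.png

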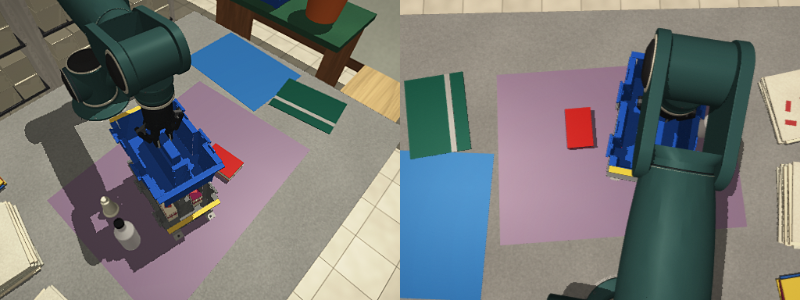

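Emit:
jog_arm(slide=[[0,0,0],[0,0,0],[0,0,0],[0,0,0],[0,0,0],[0,0,0],[0,0,0],[0,0,0],[0,0,0],[0,0,0],[0,0,0]], roll=[0.04,0.12,0.23,0.34,0.45,0.56,0.67,0.78,0.89,1.0,1.0], fingers=[1,1,1,1,1,1,1,1,1,1,1])

```text
time_s: 5.78
ee_pos: [0.6082, -0.0896, 0.5039]
orientation: [-0.0, 0.593, 0.805, -0.0]
wrist_force: [0.3, -0.5, -5.8]
finger_gap: 0.323
grip_force: 50.7
```

Emit:
jog_arm(slide=[[0,0,0],[0,0,0],[0,0,0],[0,0,0],[0,0,0],[0,0,0],[0,0,0],[0,0,0],[0,0,0],[0,0,0],[0,0,0]], roll=[0.04,0.12,0.23,0.34,0.45,0.56,0.67,0.78,0.89,1.0,1.0], fingers=[1,1,1,1,1,1,1,1,1,1,1])

```text
time_s: 6.7
ee_pos: [0.6082, -0.0896, 0.5042]
orientation: [-0.0, 0.915, 0.403, -0.0]
wrist_force: [0.4, -0.4, -5.8]
finger_gap: 0.319
grip_force: 50.7
```

Emit:
jog_arm(slide=[[0,0,0],[0,0,0],[0,0,0],[0,0,0],[0,0,0],[0,0,0],[0,0,0],[0,0,0],[0,0,0],[0,0,0],[0,0,0],[0,0,0],[0,0,0],[0,0,0]], roll=[0.04,0.12,0.23,0.34,0.45,0.56,0.67,0.78,0.89,0.95,1.0,1.0,1.0,1.0], fingers=[1,1,1,1,1,1,1,1,1,1,1,1,1,1])

```text
time_s: 7.87
ee_pos: [0.6082, -0.0896, 0.5045]
orientation: [-0.0, 0.994, -0.105, -0.0]
wrist_force: [0.3, 0.1, -5.2]
finger_gap: 0.318
grip_force: 50.7
```

```bash
python3 - <<'E'
from h import *
from plant import manip, viewer
s=manip.read_state(); togo(s,(.608,-.088,.364),-102.5)
ims=[]
zr=s["ee_pos"][2]-.365+.2
for n in("scene","top"):
    d=viewer.read_camera(n); pickle.dump(d,open(f"pics/{n}2.pkl","wb")); ims.append(d["image"][:,:,::-1])
    for b in blobs(mask(d,*YEL)): print(n,b.mean(0).round(),[(z,rect(cast(d,b,z))) for z in(.1,zr)])
cv2.imwrite("pics/2.png",cv2.resize(np.hstack(ims),(800,300)))
E
```

```text
t 7.8667 pos [ 0.6082 -0.0896  0.5045] yang -102.11 tilt [-3.e-04  1.e-04 -1.e+00] F [ 0.34  0.08 -5.24] q1,6 [-0.19  1.59] gap 0.318
slide [-0.002 -0.006  0.562] roll 0.006
scene [244. 234.] [(0.1, (array([ 0.6654, -0.039 ,  0.2677,  0.024 ]), 77.8)), (np.float64(0.3395100050482231), (array([ 0.7578, -0.1216,  0.1952,  0.0175]), 77.8))]
scene [247. 276.] [(0.1, (array([ 0.7578, -0.1191,  0.1968,  0.0177]), 77.42)), (np.float64(0.3395100050482231), (array([ 0.8251, -0.1799,  0.1435,  0.0129]), 77.42))]
top [501. 368.] [(0.1, (array([ 0.1201, -0.5129,  0.0654,  0.0608]), -1.23)), (np.float64(0.3395100050482231), (array([ 0.1983, -0.3694,  0.0488,  0.0454]), -1.23))]
top [304.  70.] [(0.1, (array([ 0.887 , -0.0762,  0.048 ,  0.0238]), 77.7)), (np.float64(0.3395100050482231), (array([ 0.7714, -0.0431,  0.0359,  0.0178]), 77.7))]
```

View pics/2.png

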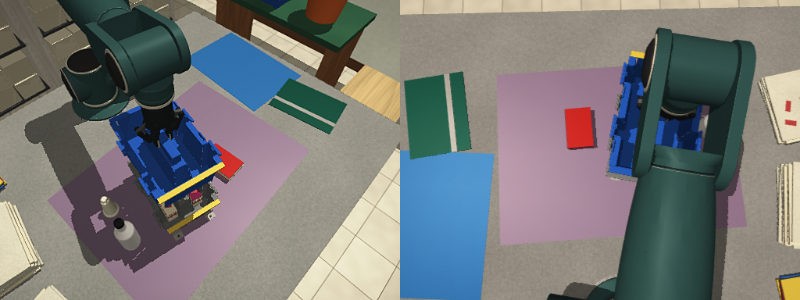

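Emit:
jog_arm(slide=[[-0.002,-0.012,0.05],[-0.002,-0.012,0.12],[-0.002,-0.012,0.22],[-0.002,-0.012,0.32],[-0.002,-0.012,0.39],[-0.002,-0.012,0.43],[-0.002,-0.012,0.45],[-0.002,-0.012,0.45],[-0.002,-0.012,0.45],[-0.002,-0.012,0.45],[-0.002,-0.012,0.45]], roll=[0.005,0.005,0.005,0.005,0.005,0.005,0.005,0.005,0.005,0.005,0.005], fingers=[1,1,1,1,1,1,1,1,1,1,1])

```text
time_s: 8.88
ee_pos: [0.6084, -0.0865, 0.3935]
orientation: [0.0, 0.994, -0.11, 0.001]
wrist_force: [0.3, -0.5, -4.3]
finger_gap: 0.32
grip_force: 50.5
```

```bash
cat > look.py <<'E'
from h import *
from plant import manip, viewer
import sys
k=sys.argv[1]
s=manip.read_state(); togo(s,(.6082,-.0866,.364),-102.5)
zr=s["ee_pos"][2]-.365+.2
ims=[]
for n in("scene","top"):
    d=viewer.read_camera(n); ims.append(d["image"][:,:,::-1])
    for b in blobs(mask(d,*YEL)):
        if b[:,0].mean()<450: print(n,b.mean(0).round(),"low",rect(cast(d,b,.1)),"up",rect(cast(d,b,zr)))
    r=blobs(mask(d,(0,150,80),(8,255,255)))
    if n=="top": print("red",[b.mean(0).round(1) for b in r[:2]])
cv2.imwrite(f"pics/{k}.png",cv2.resize(np.hstack([ims[0][120:340,90:350],ims[1][60:280,230:490]]),(800,340)))
E
python3 look.py 3
```

```text
t 8.8833 pos [ 0.6084 -0.0865  0.3935] yang -102.68 tilt [ 1.7e-03 -3.0e-04 -1.0e+00] F [ 0.33 -0.46 -4.31] q1,6 [-0.18  1.61] gap 0.32
slide [-0.001  0.001  0.118] roll -0.003
scene [246. 256.] low (array([ 0.7156, -0.0815,  0.2291,  0.0197]), 77.23) up (array([ 0.7579, -0.1196,  0.1958,  0.0169]), 77.23)
scene [248. 276.] low (array([ 0.7576, -0.1191,  0.1968,  0.0175]), 77.5) up (array([ 0.7938, -0.1517,  0.1682,  0.015 ]), 77.5)
top [298.  91.] low (array([ 0.8266, -0.0583,  0.0438,  0.0176]), 76.75) up (array([ 0.7728, -0.043 ,  0.0379,  0.0152]), 76.75)
red [array([229.1, 163.1])]
```

Emit:
jog_arm(slide=[[0,0,0.03],[0,0,0.06],[0,0,0.09],[0,0,0.11],[0,0,0.13],[0,0,0.15],[0,0,0.17],[0,0,0.19],[0,0,0.19],[0,0,0.19]], roll=[-0.003,-0.003,-0.003,-0.003,-0.003,-0.003,-0.003,-0.003,-0.003,-0.003], fingers=[1,1,1,1,1,1,1,1,1,1])

```text
time_s: 9.82
ee_pos: [0.6083, -0.0865, 0.3445]
orientation: [0.0, 0.994, -0.109, -0.0]
wrist_force: [-0.4, 0.5, -5.3]
finger_gap: 0.322
grip_force: 50.6
```

Emit:
jog_arm(slide=[[0,0,0.012],[0,0,0.024],[0,0,0.036],[0,0,0.046],[0,0,0.052],[0,0,0.052],[0,0,0.052]], roll=[0,0,0,0,0,0,0], fingers=[1,1,1,1,1,1,1])

```text
time_s: 10.4
ee_pos: [0.6083, -0.0865, 0.3317]
orientation: [-0.0, 0.994, -0.109, -0.0]
wrist_force: [-0.6, -0.3, -5.3]
finger_gap: 0.319
grip_force: 50.6
```

Emit:
jog_arm(slide=[[0,0,0.004],[0,0,0.008],[0,0,0.012],[0,0,0.012],[0,0,0.012]], roll=[0,0,0,0,0], fingers=[1,1,1,1,1])

```text
time_s: 10.82
ee_pos: [0.6083, -0.0865, 0.3286]
orientation: [0.0, 0.994, -0.109, -0.0]
wrist_force: [-0.8, 0.4, -4.6]
finger_gap: 0.317
grip_force: 50.6
```

Emit:
jog_arm(slide=[[0,0,0.003],[0,0,0.006],[0,0,0.006],[0,0,0.006]], roll=[0,0,0,0], fingers=[1,1,1,1])

```text
time_s: 11.15
ee_pos: [0.6083, -0.0865, 0.3273]
orientation: [0.0, 0.994, -0.109, 0.0]
wrist_force: [1.4, 0.1, -5.2]
finger_gap: 0.318
grip_force: 50.8
```

Emit:
jog_arm(slide=[[0,0,0.003],[0,0,0.006],[0,0,0.006],[0,0,0.006]], roll=[0,0,0,0], fingers=[1,1,1,1])

```text
time_s: 11.48
ee_pos: [0.6083, -0.0865, 0.3264]
orientation: [0.0, 0.994, -0.109, 0.0]
wrist_force: [-1.7, -1.1, 4.3]
finger_gap: 0.321
grip_force: 51.9
```

Emit:
jog_arm(slide=[[0,0,0.001],[0,0,0.002],[0,0,0.003],[0,0,0.003],[0,0,0.003]], roll=[0,0,0,0,0], fingers=[1,1,1,1,1])

```text
time_s: 11.9
ee_pos: [0.6084, -0.0865, 0.326]
orientation: [0.0, 0.994, -0.109, 0.001]
wrist_force: [-2.6, -0.0, 8.4]
finger_gap: 0.317
grip_force: 52.5
```

```bash
python3 look.py 4; python3 -c "
from plant import manip
s=manip.read_state();print(s['wrist_force'],s['ft_torque'])"
```

```text
t 11.9 pos [ 0.6084 -0.0865  0.326 ] yang -102.51 tilt [ 1.3e-03 -2.0e-04 -1.0e+00] F [-2.63 -0.02  8.37] q1,6 [-0.18  1.61] gap 0.317
slide [-0.     0.    -0.152] roll -0.0
scene [247. 272.] low (array([ 0.7493, -0.1074,  0.216 ,  0.039 ]), 77.48) up (array([ 0.767 , -0.1237,  0.2011,  0.0363]), 77.48)
top [296. 102.] low (array([ 0.7959, -0.0508,  0.0427,  0.0164]), 77.87) up (array([ 0.7724, -0.044 ,  0.0399,  0.0154]), 77.87)
red [array([229.1, 163.1])]
[-2.70397073  0.79450903  8.76466158] [ 0.12073594  0.55208286 -0.02685537]
```

View pics/4.png

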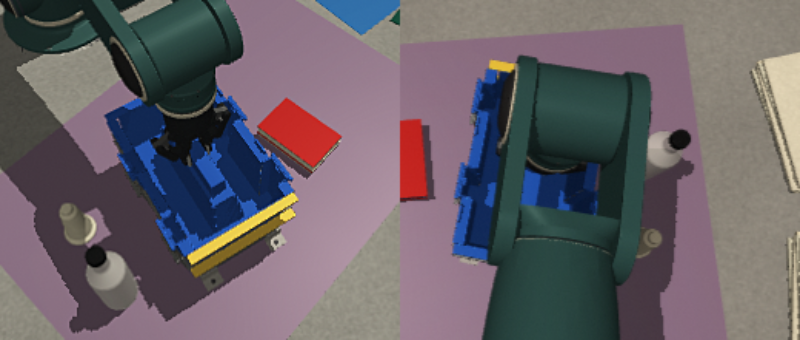

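Emit:
jog_arm(slide=[[0,0,0.001],[0,0,0.002],[0,0,0.002],[0,0,0.002],[0,0,0.002]], roll=[0,0,0,0,0], fingers=[1,1,1,1,1])

```text
time_s: 12.42
ee_pos: [0.6084, -0.0865, 0.3257]
orientation: [0.0, 0.994, -0.109, 0.001]
wrist_force: [-2.3, 0.2, 9.9]
finger_gap: 0.322
grip_force: 52.8
```

Emit:
jog_arm(slide=[[0,0,0.001],[0,0,0.002],[0,0,0.002],[0,0,0.002],[0,0,0.002],[0,0,0.002],[0,0,0.002],[0,0,0.002],[0,0,0.002],[0,0,0.002],[0,0,0.002],[0,0,0.002],[0,0,0.002],[0,0,0.002]], roll=[0,0,0,0,0,0,0,0,0,0,0,0,0,0], fingers=[1,1,1,1,1,1,1,1,1,1,1,1,1,1])

```text
time_s: 13.58
ee_pos: [0.6084, -0.0865, 0.3255]
orientation: [0.0, 0.994, -0.109, 0.001]
wrist_force: [-3.6, 0.1, 12.0]
finger_gap: 0.319
grip_force: 53.2
```

Emit:
jog_arm(slide=[[0,0,-0.002],[0,0,-0.004],[0,0,-0.006],[0,0,-0.006],[0,0,-0.006]], roll=[0,0,0,0,0], fingers=[1,1,1,1,1])

```text
time_s: 14.0
ee_pos: [0.6084, -0.0865, 0.3262]
orientation: [0.0, 0.994, -0.109, 0.0]
wrist_force: [-1.2, 0.1, 6.3]
finger_gap: 0.318
grip_force: 52.3
```

Emit:
jog_arm(slide=[[0,0,0],[0,0,0],[0,0,0],[0,0,0],[0,0,0],[0,0,0],[0,0,0],[0,0,0],[0,0,0],[0,0,0]], roll=[0,0,0,0,0,0,0,0,0,0], fingers=[-1,-1,-1,-1,-1,-1,-1,-1,-1,-1])

```text
time_s: 14.83
ee_pos: [0.6083, -0.0865, 0.3255]
orientation: [0.0, 0.994, -0.109, -0.0]
wrist_force: [-1.2, -0.6, 0.2]
finger_gap: 1.001
grip_force: 0.0
```

Emit:
jog_arm(slide=[[0,0,-0.02],[0,0,-0.06],[0,0,-0.12],[0,0,-0.2],[0,0,-0.3],[0,0,-0.4],[0,0,-0.5],[0,0,-0.6],[0,0,-0.6]], roll=[0,0,0,0,0,0,0,0,0], fingers=[-1,-1,-1,-1,-1,-1,-1,-1,-1])

```text
time_s: 15.58
ee_pos: [0.6077, -0.0864, 0.483]
orientation: [0.0, 0.994, -0.109, 0.004]
wrist_force: [1.1, 0.1, 0.4]
finger_gap: 1.001
grip_force: 0.0
```

Emit:
jog_arm(slide=[[0,-0.1,0],[0,-0.24,0],[0,-0.38,0],[0,-0.52,0],[0,-0.66,0],[0,-0.8,0],[0,-0.92,0],[0,-1,0],[0,-1,0],[0,-1,0],[0,-1,0]], roll=[0,0,0,0,0,0,0,0,0,0,0], fingers=[-1,-1,-1,-1,-1,-1,-1,-1,-1,-1,-1])

```text
time_s: 16.5
ee_pos: [0.6623, 0.1572, 0.4763]
orientation: [0.0, 0.994, -0.109, 0.0]
wrist_force: [0.4, -1.1, -0.2]
finger_gap: 1.0
grip_force: 0.0
```

```bash
sed -i 's/^zr=.*/zr=.161/' look.py; sed -i 's/pickle//' look.py; python3 look.py 5; python3 - <<'E'
from h import *
from plant import viewer
for n in("top","scene"):
    d=viewer.read_camera(n)
    b=blobs(mask(d,*BLU))[0]; print(n,b.mean(0),[rect(cast(d,b,z)) for z in(.15,.16,.17)])
E
```

```text
t 16.5 pos [0.6623 0.1572 0.4763] yang -102.51 tilt [ 6.e-04 -1.e-04 -1.e+00] F [ 0.4  -1.15 -0.16] q1,6 [0.2  1.98] gap 1.0
slide [-0.     0.999  0.449] roll -0.0
scene [247. 267.] low (array([ 0.7391, -0.1025,  0.2108,  0.0179]), 77.49) up (array([ 0.7576, -0.1191,  0.1963,  0.0167]), 77.49)
scene [247. 277.] low (array([ 0.7577, -0.1193,  0.1964,  0.0172]), 77.55) up (array([ 0.7749, -0.1348,  0.1828,  0.016 ]), 77.55)
top [327. 108.] low (array([ 0.7785, -0.1309,  0.2087,  0.0167]), 77.67) up (array([ 0.7561, -0.119 ,  0.1953,  0.0156]), 77.67)
red [array([221.1, 141.7])]
top [315.61312217 169.73076923] [(array([ 0.6022, -0.0864,  0.3042,  0.2258]), -12.54), (array([ 0.6002, -0.0849,  0.3008,  0.2232]), -12.54), (array([ 0.5983, -0.0833,  0.2974,  0.2207]), -12.54)]
scene [216.87537092 223.64391691] [(array([ 0.5966, -0.0809,  0.3046,  0.2272]), -12.57), (array([ 0.6015, -0.0841,  0.3009,  0.2244]), -12.57), (array([ 0.6065, -0.0872,  0.2973,  0.2217]), -12.57)]
```

View pics/5.png

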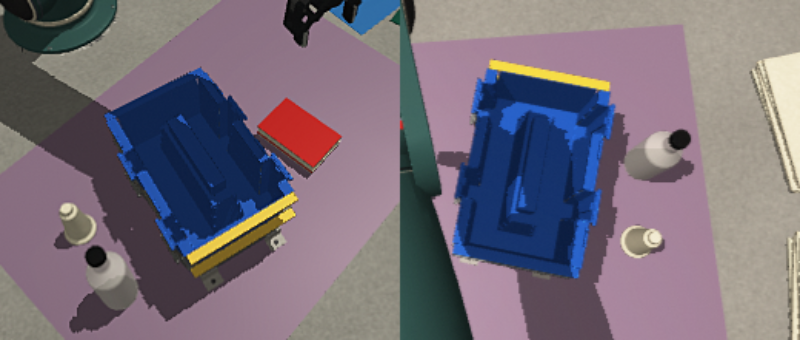

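The blue tote lies nested and level. Both yellow ends coincide to within 1 mm, and its rim is at 161 mm in both views. The grey tote and the bystanders haven't moved, and the arm is clear.

```bash
python3 -c "
from plant import manip
print(manip.sign_off())"
```

```text
the job is handed in; nothing more can be done
None
```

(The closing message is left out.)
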